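# Unhook the cover of a sloping supply housing

### The job

Take the hook-on cover off the sloping grey housing so that the power supply inside can be reached: with its lip still hooked on the rail, swing the cover's lower end up and out until its toe clears the front sill, then lift the lip off the rail. Lay the cover gently flat, handle up, on the middle of the grey mat and let go, without disturbing the other things on the bench.

Things in the scene. Friction and masses are not known exactly. Their poses are not given: they have to be found in the camera images.
- housing: fixed grey sheet-metal housing, 150 deep, 142 wide, about 150 high; its open sloping face looks up and to its front (own -x) at 45 degrees. Origin on the bench, x to its back, y across, z up; base from x = -50 to +100 mm. A round rail crosses the top of the slope, a flat sill (104 wide, edge just under the cover) the bottom. Side cheeks stand 5 mm outside the cover, ending 5 mm below its plate
- rail (a point): middle of the axis of the housing's fixed round steel rail, 10 mm thick, along the housing's y, 134 long; the cover's lip hooks on it. At [54, 0, 133] mm in the housing's frame
- cover: loose aluminium cover, 0.3 to 0.6 kg: plate 132 x 120 x 4 mm, edges turned down 30 mm, black bow handle. Origin: centre of the plate's underside; z outward (handle side), x towards the upper, hooked end, y across. Hung, x climbs at 45 degrees to the housing's back. Turns freely about the rail. Laid handle up it stands level on its edges, origin 30 mm above what it lies on
- lip (a point): point in the cover's lip at [58, 0, -18] mm of its frame; lies on the rail's axis while hung. J-shaped lip: end wall x = 63 to 67 mm, return x = 47 to 67, z = -30 to -26. The rail fills a 13 mm pocket (z = -26 to -13) between return and hem, against the end wall; it is open to the cover's -x, so the cover must move at least 18 mm (24 is comfortable) along its own +x to come off
- handle (a point): centre of the cover's handle bar at [-8, 0, 32] mm of the cover's frame: bar 80 long along the cover's x, 12 wide across y, 16 high (z = 24 to 40 mm), on two posts; 20 mm free beneath it. Grip it across its 12 mm width; the gripper may lean anywhere between upright and square to the plate
- toe (a point): middle of the lower edge of the cover's toe, at [-63, 0, -30] mm of its frame. The toe is the cover's lower edge wall, 4 thick, 30 deep; closed, it hangs outside the sill with a 5 mm gap and stops the cover from sliding up the slope. The lower end must be swung up about 14 degrees (20 is comfortable) before the toe clears the sill
- mat: fixed thin grey fabric mat lying on the bench to the right of the housing, 140 (its x) x 190 (its y) x 3 mm; origin at the centre of its underside. A 30 mm high round steel plate stands on the bench beyond its far edge, so lay the cover with its 130 mm length roughly along the mat's x or its y
- oring_jar: loose jar with black lid, 54 wide, 70 high, behind the housing; leave alone. Origin at its underside
- nipple_25: loose steel tube piece with a flange at both ends, 40 wide, 60 high, standing left of the housing; leave alone. Origin at its underside. Beyond it to the left stands the fixed vacuum line, up to 356 mm above the bench: keep the arm over or clear of it

How it is judged:
By the outcome, as a careful person would: the job done as asked, in the order asked, and still so for the second after the job is handed in, with the robot touching nothing.
It also fails if it takes over 48 s, if anything falls off the work surface, if the arm or the gripper's body presses on something with over 40 N, if the wrist force passes 120 N, or if a joint passes its speed limit or range.

### The arm

A 7-joint arm with a two-finger parallel gripper is mounted at the origin on a cart in front of the work surface, level with it; the furniture and walls round the work are solid. World frame = base frame: x ahead of the robot, y to its left, z up, the work surface at z = 0. Lengths are in m, angles in rad, forces in N, time in s.
With the tool pointing down it reaches from about 0.425 to 0.975 m from the base axis. Payload 16.7 kg.
Tool frame: the origin (TCP) lies between the finger pads; the fingertips stand ctrl.tip_extent ahead of it and the grasp point (between the pads) lies 8 mm behind it (ctrl.tip_extent is the distance from the TCP to the fingertips, in m); x points along the fingers, z is the direction in which the jaws open and shut, and the axes are right-handed (so a half turn about x gives the same grasp; the last joint's range is limited). The gripper opens to 85 mm and grips with 20 to 120 N. Pads are 22 mm wide; open, the fingers measure 114 mm over their backs; the gripper's body (76 mm by 85 mm) begins 54 mm behind the grasp point. The pads swing forward as they close: fully open they stand 13 mm farther back than shut.
Start: joints at [-1.385, 0.426, 0.074, 1.606, -0.034, 1.111, -0.067], TCP at [0.222, 0.637, 0.242] pointing down, gripper open.
Joint ranges: [-2.85, 2.85], [-0.5, 2.14], [-1.23, 1.37], [0.21, 2.46], [-1.02, 4.16], [0.16, 2.05], [-2.73, 2.73]. Speed limits (rad/s): [1.89, 1.89, 2.39, 2.39, 3.01, 3.01, 3.01].

### API

Orientations are given as a unit quaternion [x, y, z, w].
In Python, from cell import status, eyes, ticket, ctrl gives the robot as it stands.
- The arm moves only by the tool carry_out, never from a script. Its argument "steps" is text: rows parted by semicolons, each of 5 numbers parted by spaces: the shift along the world's x, y, z in cm, then the turn about the world's z in rad, then the finger opening in cm, from 0 to 8.54. In form: dx dy dz twist hand; .... A call has 1 to 20 rows; each row is the pose to reach, as a shift and turn from the pose commanded when the call began; what a row does not reach only later rows make up. A row lasts 1/12 s, in which the tool goes at most 41.7 mm and 7.16 degrees, less where a joint would pass 70% of its speed; a pose out of reach is approached as far as the arm can. A call with a gripper value outside its range is refused whole. The fingers move at their own pace and stop on an object; the grip force is fixed at half the most. Time passes only in rows, so rows that repeat a pose let the fingers close. It gives the time, the measured TCP pose, the force and the opening at its end, in the units of the state.
- status.state(): the state, without advancing time (a new reading comes with each control period).
- eyes.capture(name): name is "scene" or "top"; returns a dict with "frame" (384x512x3 uint8, red, green, blue), "intrinsics" (3x3 intrinsics, pixels), "eye" and "orientation" of the camera in the world. Camera axes: x right, y down, z forward; pixel columns grow to the right and rows downward; lengths in m; the calibration is good to about 2 mm. A picture is of the moment at which its call begins. There is no depth.
- ticket.finish_job(): hands the job in, once; it reports no verdict.
Trained networks look in the newest picture that a camera, given by its name, has taken for a name from the list of things; names that differ only in an ending like _2 or _b are one class to them, and where a whole thing is asked for, a point or a joint stands for the part that bears it (a point fixed in the world has none). Each returns a list of dicts, best first, with "confidence" (0 to 1); they miss things now and then, are a little off and sometimes report something else, mostly with a low value. They report only what shows in the picture. A call takes as long as a camera call.
- eyes.search_frame(camera, name): "bbox" ([left, top, right, bottom] in pixels, round what is visible of it).
- eyes.tip_of(camera, name): "location" ([row, column] in pixels: a listed point, or the origin of a listed thing).
The state is a dict: "t": time; "joint_positions": joint angles; "joint_vel": joint speeds; "effort": joint torques, N m; "ee_pos": TCP position; "ee_rot": TCP orientation; "ft_force": force on the tool from outside, world axes, zero at the start; "ft_torque": the same for the moment, N m; "opening": finger opening in m.
Only numpy, scipy, OpenCV 4.12 (cv2) and the standard library are available. Lean on these libraries where they do the work, as an engineer would, in place of code of your own. Each camera call takes 0.05 s, during which the arm holds its last target. There are 200 camera calls.

## Working session

There is one attempt and no reset: what is moved stays moved. The work goes in short steps, Python scripts to look and compute and a tool call to move; the robot and the scene stay as the last step left them, time stands still between calls to the robot, and variables do not carry over. Pictures are saved under pics/ and viewed, about 8 in all and at most 12, crops included, and the job is handed in when it is done.

Besides the shell and the picture viewer there is one more tool, called as name(argument=value, ...), one argument or row to a line, values as JSON. carry_out: Moves the arm, as the interface text tells. Its arguments: {"type":"object","properties":{"steps":{"type":"string"}},"required":["steps"]}

```bash
ls; mkdir -p pics
cat > h.py <<'E'
import numpy as np, cv2
from scipy.spatial.transform import Rotation as R
from cell import status, eyes, ticket, ctrl
def ray(c,loc):
    K=c["intrinsics"];d=np.linalg.inv(K)@[loc[1],loc[0],1.]
    o=np.array(c["orientation"]);M=R.from_quat(o).as_matrix() if o.size==4 else o
    d=M@d;return np.array(c["eye"]),d/np.linalg.norm(d)
def atz(c,loc,z):
    e,d=ray(c,loc);return e+d*(z-e[2])/d[2]
def tri(rs):
    A=0;b=0
    for e,d in rs:
        P=np.eye(3)-np.outer(d,d);A=A+P;b=b+P@e
    p=np.linalg.solve(A,b)
    return p,[np.linalg.norm((np.eye(3)-np.outer(d,d))@(p-e)) for e,d in rs]
E
cat > m.py <<'E'
from h import *
import sys
np.set_printoptions(precision=4,suppress=True)
n=sys.argv[1]
C={k:eyes.capture(k) for k in("scene","top")}
for k in C: cv2.imwrite(f"pics/{k}{n}.png",C[k]["frame"][...,::-1])
if n=="0": print(C["scene"]["eye"],C["top"]["eye"],C["top"]["orientation"],C["scene"]["intrinsics"],ctrl.tip_extent)
for t in sys.argv[2:]:
    rs=[]
    for k in C:
        r=eyes.tip_of(k,t)
        print(t,k,[(np.round(x["location"],1).tolist(),round(x["confidence"],2)) for x in r[:3]])
        if r: rs.append(ray(C[k],r[0]["location"]))
    if len(rs)==2: print("   ",*tri(rs))
s=status.state();print(s["t"],s["ee_pos"],R.from_quat(s["ee_rot"]).as_matrix().round(3).tolist(),s["ft_force"],s["opening"])
E
python3 m.py 0 rail handle toe lip cover housing mat oring_jar nipple_25
```

```text
pics
[ 0.0541 -0.6956  0.785 ] [ 0.5029 -0.077   1.3124] [-0.6973  0.7158 -0.0314  0.0216] [[389.5466   0.     257.3491]
 [  0.     389.5466 190.2376]
 [  0.       0.       1.    ]] 0.011
rail scene [([167.6, 243.0], 0.69)]
rail top [([181.4, 217.0], 0.62)]
    [0.6519 0.0157 0.138 ] [np.float64(0.004586522926666137), np.float64(0.004586522926666112)]
handle scene [([175.0, 215.4], 0.97)]
handle top [([204.3, 208.8], 0.97)]
    [0.5784 0.0456 0.1307] [np.float64(0.0010126756351048194), np.float64(0.0010126756351047912)]
toe scene [([200.8, 218.1], 0.62)]
toe top [([207.7, 213.5], 0.7)]
    [0.5738 0.0379 0.0421] [np.float64(0.003208415293615422), np.float64(0.0032084152936153795)]
lip scene [([170.0, 244.4], 0.6), ([207.7, 227.0], 0.32)]
lip top [([178.2, 216.0], 0.74), ([207.7, 214.5], 0.2)]
    [0.6632 0.0208 0.1216] [np.float64(0.0032963248479846215), np.float64(0.003296324847984651)]
cover scene [([179.4, 226.9], 0.82)]
cover top [([199.0, 217.2], 0.67)]
    [0.5963 0.0188 0.1211] [np.float64(0.0025968675468714575), np.float64(0.0025968675468713105)]
housing scene []
housing top []
mat scene [([319.5, 308.3], 0.87)]
mat top [([224.9, 344.6], 0.79), ([180.4, 213.1], 0.38)]
    [ 0.4974 -0.4046  0.0107] [np.float64(0.00572642202032588), np.float64(0.005726422020326017)]
oring_jar scene [([185.3, 262.7], 0.75)]
oring_jar top [([156.2, 212.2], 0.79)]
    [0.7577 0.0414 0.0049] [np.float64(0.004729688175975748), np.float64(0.00472968817597543)]
nipple_25 scene []
nipple_25 top [([245.0, 154.6], 0.44)]
1.0 [0.2218 0.6375 0.2423] [[-0.0, -0.944, 0.329], [0.0, 0.329, 0.944], [-1.0, 0.0, -0.0]] [ 0.4344 -0.4246  0.5047] 0.08490937500800225
```

```bash
python3 -c "
import cv2
a=cv2.imread('pics/scene0.png')[110:370,130:390];b=cv2.imread('pics/top0.png')[120:300,120:400]
cv2.imwrite('pics/a.png',cv2.resize(a,(780,600) if 0 else (600,600),interpolation=3));cv2.imwrite('pics/b.png',cv2.resize(b,(800,514),interpolation=3))"
```

```text
(no output)
```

View pics/a.png

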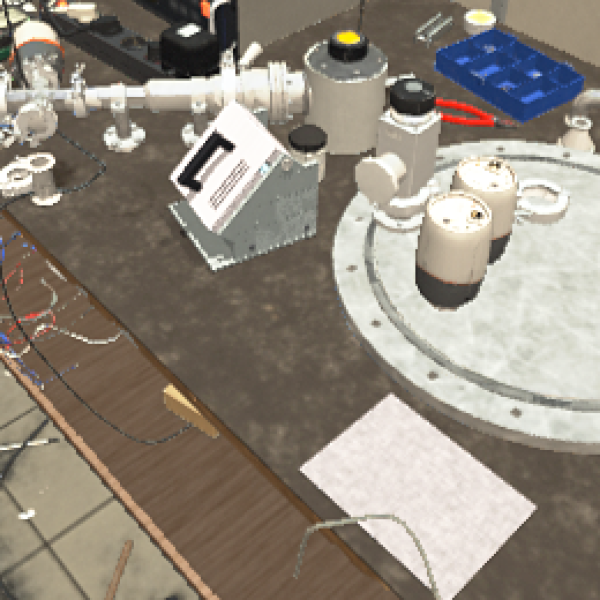

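View pics/b.png

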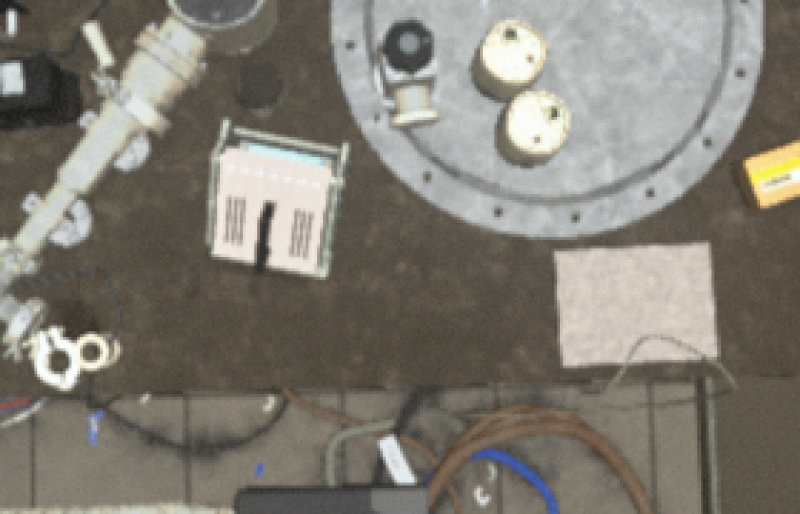

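The scene crop shows the housing with the cover's bow handle at about (210,160), and the mat clear at (420,490). The top crop shows the handle bar running from (270,205) to (260,270), with the mat at (637,305). Next I'll fit the housing and mat poses with the known geometry.

```bash
cat > fit.py <<'E'
from h import *
from scipy.optimize import least_squares
np.set_printoptions(precision=4,suppress=True)
C={k:eyes.capture(k) for k in("scene","top")}
def proj(c,p):
    o=np.array(c["orientation"]);M=R.from_quat(o).as_matrix()
    q=(p-c["eye"])@M@c["intrinsics"].T;return q[:,:2]/q[:,2:]
s=.70711
def cov(p): # cover->housing, mm
    p=np.array(p)-[58,0,-18];return np.array([54+s*p[0]-s*p[2],p[1],133+s*p[0]+s*p[2]])
P={"rail":[54,0,133],"handle":cov([-8,0,32]),"toe":cov([-63,0,-30]),"lip":[54,0,133],"cover":cov([0,0,0])}
obs=[]
for k in C:
    for t in P:
        r=eyes.tip_of(k,t)
        if r: obs.append((k,P[t],r[0]["location"][::-1],3.))
    # black bar (top face z=40), ends by segmentation
    g=C[k]["frame"].max(2)
    r=[x for x in eyes.tip_of(k,"handle")][0]["location"];m=np.zeros_like(g);a,b=int(r[0]),int(r[1])
    m[a-18:a+19,b-14:b+15]=(g[a-18:a+19,b-14:b+15]<70)
    n,l,st,ce=cv2.connectedComponentsWithStats(m);i=1+np.argmin(np.linalg.norm(ce[1:]-[b,a],axis=1));print(k,"bar",st[i],ce[i])
    if k=="top":
        ys,xs=np.where(l==i);v=np.linalg.svd(np.c_[xs,ys]-ce[i],full_matrices=0)[2][0];print("bar img dir",v,len(xs))
D={"top":[((225,125),-67),((347,147),67*0-67)]}
def T(q,p):
    c,n=np.cos(q[2]),np.sin(q[2]);p=np.array(p)/1000
    return np.array([[q[0]+c*p[0]-n*p[1],q[1]+n*p[0]+c*p[1],p[2]]])
f=lambda q:np.concatenate([(proj(C[k],T(q,p))[0]-o) for k,p,o,w in obs]+[50*np.array([np.cross(np.append((lambda d:d/np.linalg.norm(d))(proj(C["top"],T(q,cov([32,0,40])))[0]-proj(C["top"],T(q,cov([-48,0,40])))[0]),0),np.append(v,0))[2]])])
r=least_squares(f,[.6,.03,-.3],loss="soft_l1");q=r.x;print("housing x y yaw",q,"res",f(q).round(1))
for t in P: print(t,T(q,P[t])[0])
img=C["top"]["frame"].copy();img=cv2.resize(img,None,fx=4,fy=4,interpolation=3);im2=cv2.resize(C["scene"]["frame"],None,fx=4,fy=4,interpolation=3)
L=[[(-66,-60,4),(67,-60,4),(67,60,4),(-66,60,4),(-66,-60,4)],[(-48,-6,40),(32,-6,40),(32,6,40),(-48,6,40),(-48,-6,40)]]
for I,k in((img,"top"),(im2,"scene")):
    for l in L:
        pts=np.array([proj(C[k],T(q,cov(p)))[0]*4+2 for p in l]);cv2.polylines(I,[pts.astype(int)],False,(255,0,0),1)
    pts=np.array([proj(C[k],T(q,p))[0]*4+2 for p in [(-50,-71,0),(100,-71,0),(100,71,0),(-50,71,0),(-50,-71,0)]]);cv2.polylines(I,[pts.astype(int)],False,(0,0,255),1)
cv2.imwrite("pics/o.png",np.hstack([img[600:980,700:1060],im2[560:940,760:1160]])[...,::-1])
for px in [(556,252),(709,243),(717,357),(563,366)]: print("mat corner",atz(C["top"],[120+px[1]/2.857,120+px[0]/2.857],.003))
print(status.state()["t"])
E
python3 fit.py
```

```text
scene bar [207 168  23  25 168] [217.1012 179.244 ]
top bar [209 192   6  24  61] [211.5574 204.7377]
bar img dir [-0.121   0.9927] 61
housing x y yaw [ 0.6014  0.035  -0.2498] res [-2.   2.2 -1.1  3.9  2.9 -0.6  0.4 -1.4 -2.7  0.2 -0.4  0.1  3.  -0.1
 -0.  -0.6  1.7 -0.  -3.6 -2.   0.1]
rail [0.6537 0.0216 0.133 ]
handle [0.5742 0.0419 0.1217]
toe [0.579  0.0407 0.039 ]
lip [0.6537 0.0216 0.133 ]
cover [0.6016 0.0349 0.1047]
mat corner [ 0.5624 -0.3084  0.003 ]
mat corner [ 0.5685 -0.4962  0.003 ]
mat corner [ 0.4299 -0.4991  0.003 ]
mat corner [ 0.4242 -0.3115  0.003 ]
1.7
```

View pics/o.png

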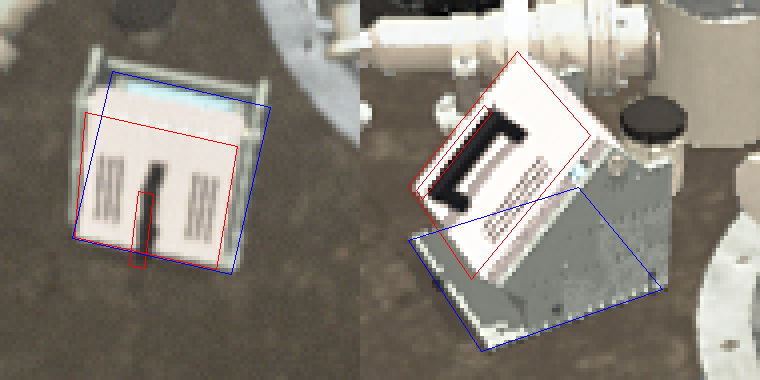

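The overlay shows that the network points left the fit about 1 cm off in the top view. I'll look closer and pick the corners myself.

```bash
python3 -c "
import cv2,numpy as np
a=cv2.imread('pics/top0.png')[162:228,186:248];b=cv2.imread('pics/scene0.png')[150:230,196:276]
a=cv2.resize(a,None,fx=9,fy=9,interpolation=2)[:590,:400+150];
b=cv2.resize(b,None,fx=7,fy=7,interpolation=2)
cv2.imwrite('pics/c.png',a);cv2.imwrite('pics/d.png',b)"
```

```text
(no output)
```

View pics/c.png

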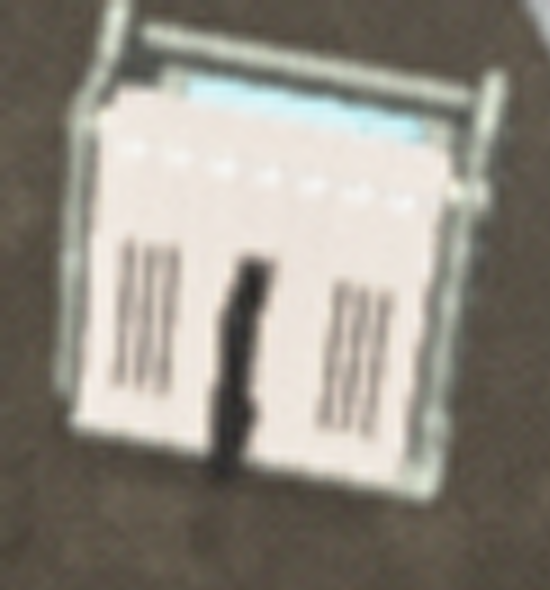

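View pics/d.png

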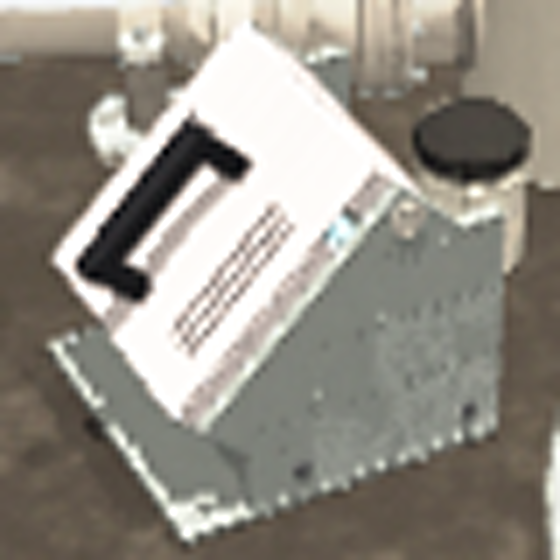

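Picture c (top view) shows the plate corners near (108,90), (450,147), (403,484) and (75,428). Picture d (scene view) has them near (245,25), (400,183), (188,428) and (55,260). I'll refit with these corners.

```bash
python3 - <<'E'
s=open('fit.py').read()
a=s.index("obs=[]");b=s.index("def T(q")
s=s[:a]+'''obs=[]
cor=[cov([66,60,4]),cov([66,-60,4]),cov([-66,-60,4]),cov([-66,60,4])]
for p,o in zip(cor,[(108,90),(450,147),(403,484),(75,428)]): obs.append(("top",p,np.array(o)/9-.5+[186,162],1))
for p,o in zip(cor,[(245,25),(400,183),(188,428),(55,260)]): obs.append(("scene",p,np.array(o)/7-.5+[196,150],1))
'''+s[b:]
a=s.index("f=lambda");b=s.index("r=least")
s=s[:a]+'f=lambda q:np.concatenate([proj(C[k],T(q,p))[0]-o for k,p,o,w in obs])\n'+s[b:]
s=s.replace(".6,.03,-.3",".6,.03,-.2").replace("pics/o.png","pics/o2.png")
open('fit2.py','w').write(s)
E
python3 fit2.py
```

```text
housing x y yaw [ 0.6081  0.0282 -0.207 ] res [-0.3  4.8 -0.1  5.4  1.  -1.2  1.9 -1.5  0.3 -0.3 -1.9 -2.4 -0.4 -1.1
  1.   0.3]
rail [0.661  0.0171 0.133 ]
handle [0.5807 0.034  0.1217]
toe [0.5855 0.033  0.039 ]
lip [0.661  0.0171 0.133 ]
cover [0.6084 0.0282 0.1047]
mat corner [ 0.5624 -0.3084  0.003 ]
mat corner [ 0.5685 -0.4962  0.003 ]
mat corner [ 0.4299 -0.4991  0.003 ]
mat corner [ 0.4242 -0.3115  0.003 ]
1.8
```

View pics/o2.png

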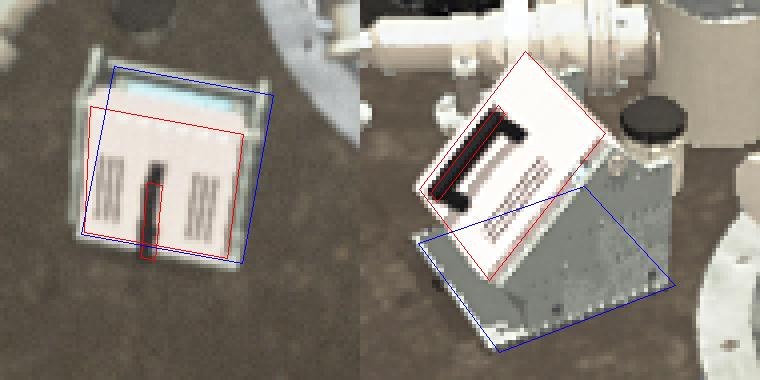

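```bash
sed -i 's/^for p,o in zip(cor,\[(108/cot=[cov([67,60,-30]),cov([67,-60,-30])]+cor[2:]\nfor p,o in zip(cot,[(108/' fit2.py; python3 fit2.py | head -6
python3 - <<'E'
from h import *
from scipy.spatial.transform import Rotation as R
print(status.state()["joint_positions"])
E
```

```text
housing x y yaw [ 0.6051  0.0303 -0.1961] res [ 1.3 -0.7  0.8 -0.7  0.6 -0.5  1.4 -0.4 -1.2 -0.3 -3.1 -2.5 -1.4 -0.9
 -0.4  0.6]
rail [0.6581 0.0198 0.133 ]
handle [0.5777 0.0357 0.1217]
toe [0.5825 0.0348 0.039 ]
lip [0.6581 0.0198 0.133 ]
[-1.38549967  0.4260891   0.07389569  1.60600475 -0.03410315  1.11080132
 -0.0671224 ]
```

carry_out(
  steps="0 0 20 0 5;0 0 20 0 5;0 0 20 0 5;0 0 20 0 5;0 0 20 0 5;0 0 20 0 5;35.5 -60.2 20 0.14 5;35.5 -60.2 20 0.14 5;35.5 -60.2 20 0.14 5;35.5 -60.2 20 0.14 5;35.5 -60.2 20 0.14 5;35.5 -60.2 20 0.14 5;35.5 -60.2 20 0.14 5;35.5 -60.2 20 0.14 5;35.5 -60.2 20 0.14 5;35.5 -60.2 20 0.14 5;35.5 -60.2 20 0.14 5;35.5 -60.2 20 0.14 5;35.5 -60.2 20 0.14 5;35.5 -60.2 20 0.14 5",
)

```text
t: 3.57
ee_pos: [0.5186, 0.1329, 0.4426]
ee_rot: [-0.449, 0.546, 0.449, 0.547]
ft_force: [0.8, 1.3, -0.1]
opening: 0.05
```

carry_out(
  steps="5.9 -9.7 0 0 5;5.9 -9.7 0 0 5;5.9 -9.7 0 0 5;5.9 -9.7 0 0 5;5.9 -9.7 -23 0 5;5.9 -9.7 -23 0 5;5.9 -9.7 -23 0 5;5.9 -9.7 -23 0 5;5.9 -9.7 -23 0 5;5.9 -9.7 -23 0 5;5.9 -9.7 -23 0 5;5.9 -9.7 -23 0 5",
)

```text
t: 4.57
ee_pos: [0.5769, 0.0379, 0.2122]
ee_rot: [-0.449, 0.547, 0.449, 0.546]
ft_force: [0.8, 0.0, 1.2]
opening: 0.0502
```

```bash
python3 m.py 1 handle; python3 -c "
import cv2,numpy as np
a=cv2.imread('pics/top1.png')[152:238,166:256];b=cv2.imread('pics/scene1.png')[120:206,180:270]
cv2.imwrite('pics/e.png',cv2.resize(np.hstack([a,b]),None,fx=4.4,fy=4.4,interpolation=2))"
```

```text
handle scene [([177.2, 216.8], 0.84)]
handle top [([205.3, 207.9], 0.63)]
    [0.579  0.0471 0.1216] [np.float64(0.004939690942897911), np.float64(0.004939690942897881)]
4.7667 [0.5782 0.0382 0.2143] [[0.003, -0.981, 0.194], [0.001, 0.194, 0.981], [-1.0, -0.003, 0.001]] [-1.1083  0.4776  0.7581] 0.049843946794646134
```

View pics/e.png

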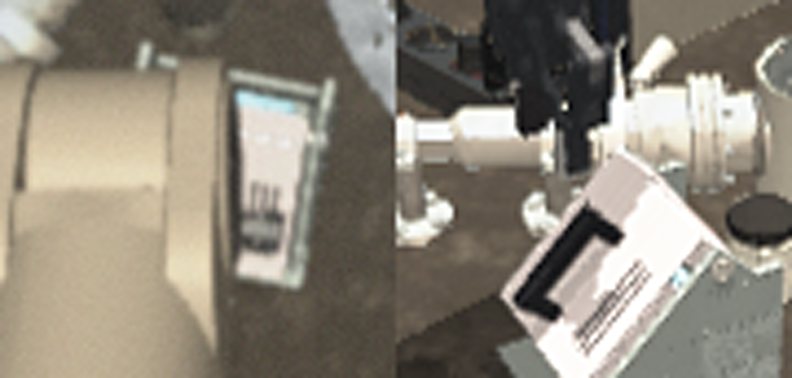

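carry_out(
  steps="0 0 -3 0 5;0 0 -6 0 5;0 0 -8 0 5;0 0 -9.6 0 5;0 0 -9.6 0 5;0 0 -9.6 0 5",
)

```text
t: 5.27
ee_pos: [0.5775, 0.038, 0.1172]
ee_rot: [-0.449, 0.546, 0.449, 0.546]
ft_force: [-0.3, -0.9, 0.6]
opening: 0.0502
```

```bash
python3 m.py 2 ; python3 -c "
import cv2,numpy as np
b=cv2.imread('pics/scene2.png')[125:225,170:290]
cv2.imwrite('pics/f.png',cv2.resize(b,None,fx=6,fy=6,interpolation=2))"
```

```text
5.3667 [0.5782 0.0381 0.118 ] [[0.002, -0.981, 0.194], [0.001, 0.194, 0.981], [-1.0, -0.002, 0.001]] [-0.2535 -0.5602  0.5491] 0.04999299453376228
```

View pics/f.png

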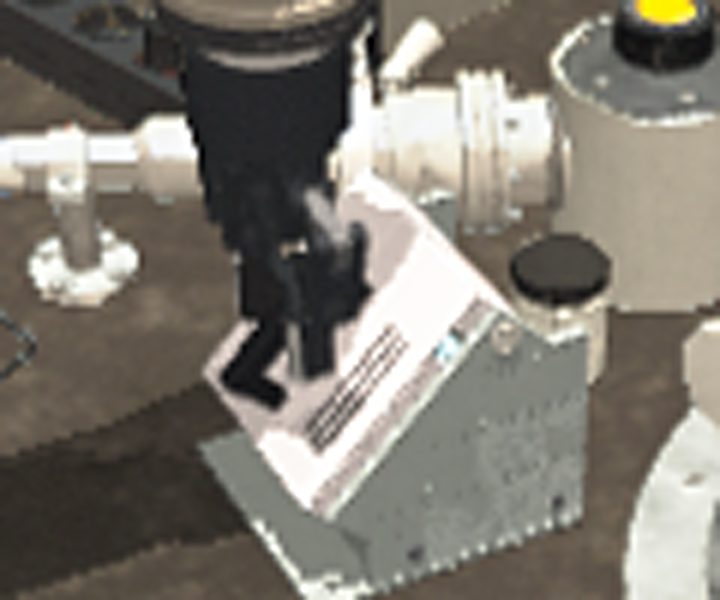

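The view shows the fingers on either side of the bar with no contact force, so I'll close them.

carry_out(
  steps="0 0 0 0 3;0 0 0 0 2;0 0 0 0 1.4;0 0 0 0 0;0 0 0 0 0;0 0 0 0 0;0 0 0 0 0",
)

```text
t: 5.95
ee_pos: [0.5775, 0.0383, 0.1172]
ee_rot: [-0.449, 0.546, 0.449, 0.547]
ft_force: [-3.2, 1.1, 9.7]
opening: 0.0112
```

carry_out(
  steps="0 0 0.3 0 0;-0.05 0 0.5 0 0;-0.1 0 0.7 0 0;-0.1 0 0.95 0 0;-0.1 0 1.2 0 0;-0.1 0 1.44 0 0;-0.1 0 1.7 0 0;0 0 1.9 0 0;0 0 2.15 0 0;0 0 2.4 0 0;0.1 0 2.6 0 0;0.1 0 2.85 0 0;0.1 0 2.85 0 0",
)

```text
t: 7.03
ee_pos: [0.5786, 0.0377, 0.145]
ee_rot: [-0.449, 0.546, 0.449, 0.546]
ft_force: [9.1, -2.5, -12.6]
opening: 0.0112
```

```bash
python3 m.py 3 lip toe; python3 -c "
import cv2,numpy as np
b=cv2.imread('pics/scene3.png')[125:225,170:290]
cv2.imwrite('pics/g.png',cv2.resize(b,None,fx=6,fy=6,interpolation=2))"
```

```text
lip scene [([164.6, 242.9], 0.98)]
lip top [([178.1, 215.0], 0.77)]
    [0.6604 0.0227 0.1412] [np.float64(0.0024968138059578045), np.float64(0.0024968138059577624)]
toe scene [([196.2, 211.7], 0.83)]
toe top []
7.3333 [0.5785 0.0377 0.1447] [[0.001, -0.981, 0.194], [-0.001, 0.194, 0.981], [-1.0, -0.001, -0.0]] [  8.2922  -0.9345 -10.541 ] 0.011098951638766175
```

View pics/g.png

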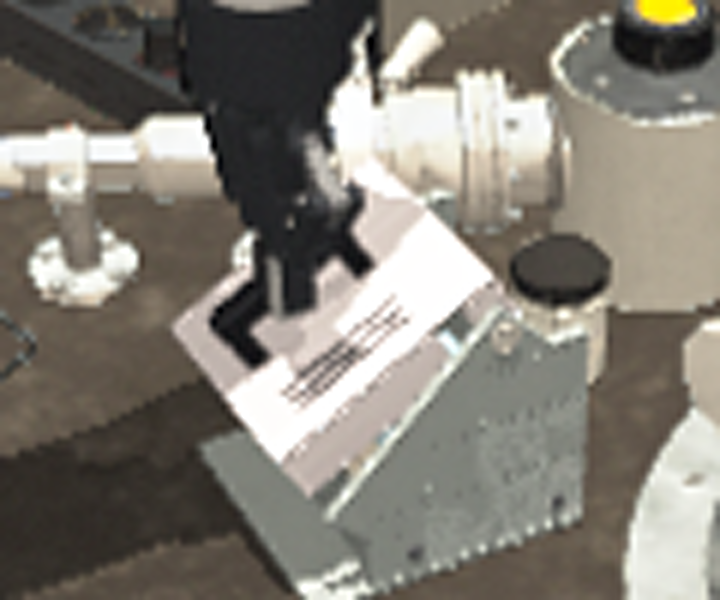

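carry_out(
  steps="0.1 0 0.3 0 0;0.2 0 0.5 0 0;0.25 -0.05 0.7 0 0;0.35 -0.05 0.9 0 0;0.4 -0.1 1.15 0 0;0.5 -0.1 1.4 0 0;0.6 -0.1 1.6 0 0;0.7 -0.15 1.8 0 0;0.8 -0.15 2.05 0 0;0.95 -0.2 2.3 0 0;0.95 -0.2 2.3 0 0",
)

```text
t: 8.25
ee_pos: [0.5875, 0.0356, 0.1677]
ee_rot: [-0.449, 0.547, 0.449, 0.546]
ft_force: [5.4, -2.2, -13.4]
opening: 0.0106
```

```bash
python3 m.py 4 lip toe; python3 -c "
import cv2,numpy as np
b=cv2.imread('pics/scene4.png')[115:225,170:290]
cv2.imwrite('pics/i.png',cv2.resize(b,None,fx=5,fy=5,interpolation=2))"
```

```text
lip scene [([166.6, 246.2], 0.73)]
lip top []
toe scene [([187.4, 208.0], 0.81)]
toe top []
8.55 [0.5874 0.0356 0.1674] [[-0.0, -0.981, 0.194], [-0.001, 0.194, 0.981], [-1.0, 0.0, -0.001]] [  5.8375  -2.1422 -11.3938] 0.010985274959801587
```

View pics/i.png

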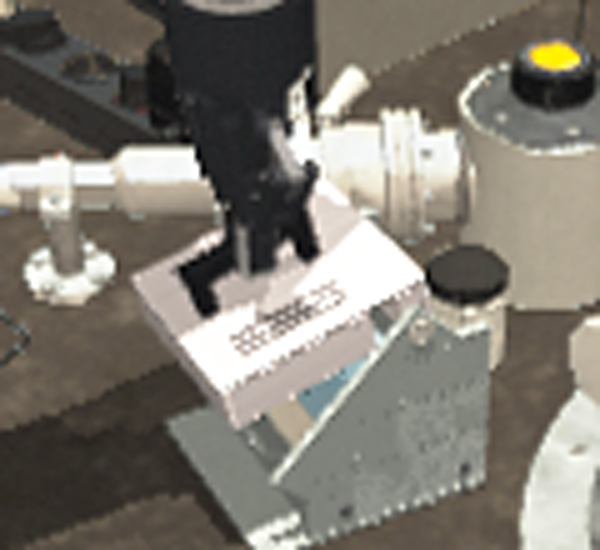

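The cover is now about 10° from level, the toe is well above the sill, and the lip is still at the rail. I'll slide it along its own +x.

carry_out(
  steps="0 0 -0.1 0 0;0.2 -0.05 -0.05 0 0;0.4 -0.1 0 0 0;0.6 -0.1 0.05 0 0;0.85 -0.15 0.1 0 0;1.1 -0.2 0.1 0 0;1.3 -0.25 0.15 0 0;1.3 -0.25 0.15 0 0",
)

```text
t: 9.22
ee_pos: [0.6012, 0.0334, 0.1695]
ee_rot: [-0.449, 0.546, 0.449, 0.546]
ft_force: [-0.1, 0.6, -2.3]
opening: 0.0108
```

carry_out(
  steps="0.2 -0.05 0.05 0 0;0.4 -0.1 0.1 0 0;0.6 -0.1 0.1 0 0;0.85 -0.15 0.15 0 0;1.1 -0.2 0.2 0 0;1.3 -0.25 0.25 0 0;1.3 -0.25 0.25 0 0",
)

```text
t: 9.8
ee_pos: [0.612, 0.0323, 0.1713]
ee_rot: [-0.448, 0.547, 0.45, 0.545]
ft_force: [-11.9, 6.5, 0.9]
opening: 0.0105
```

carry_out(
  steps="-0.1 0 0.1 0 0;-0.2 0.05 0.2 0 0;-0.2 0.05 0.4 0 0;-0.2 0.05 0.6 0 0;-0.2 0.05 0.6 0 0",
)

```text
t: 10.22
ee_pos: [0.6106, 0.0318, 0.1776]
ee_rot: [-0.448, 0.547, 0.45, 0.546]
ft_force: [-8.3, 2.6, -5.7]
opening: 0.0106
```

```bash
python3 m.py 5 lip toe; python3 -c "
import cv2,numpy as np
b=cv2.imread('pics/scene5.png')[115:225,170:290]
cv2.imwrite('pics/j.png',cv2.resize(b,None,fx=5,fy=5,interpolation=2))"
```

```text
lip scene [([163.4, 248.3], 0.58)]
lip top [([170.6, 217.4], 0.74)]
    [0.6812 0.0172 0.1392] [np.float64(0.0011292454457252946), np.float64(0.0011292454457252198)]
toe scene [([181.6, 208.6], 0.81)]
toe top []
10.5167 [0.6106 0.032  0.1774] [[-0.003, -0.981, 0.194], [0.001, 0.194, 0.981], [-1.0, 0.003, 0.0]] [-7.8582  2.4986 -4.3186] 0.010601032724727172
```

View pics/j.png

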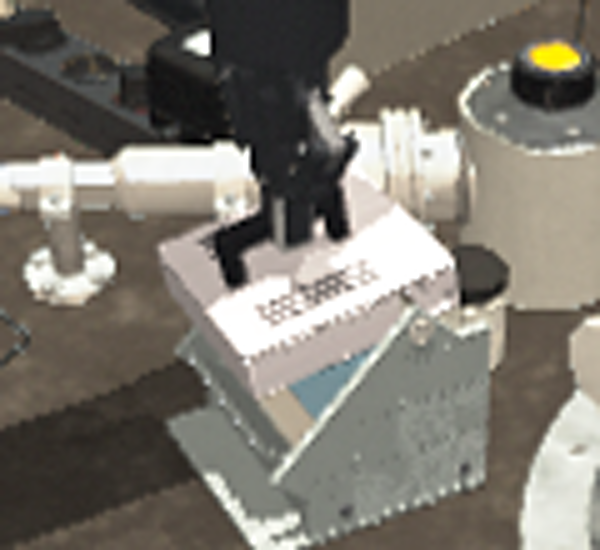

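carry_out(
  steps="-0.1 0 0.1 0 0;-0.15 0.05 0.3 0 0;-0.15 0.05 0.5 0 0;-0.15 0.05 0.8 0 0;-0.15 0.05 1.0 0 0;-0.15 0.05 1.0 0 0",
)

```text
t: 11.02
ee_pos: [0.6113, 0.0319, 0.1889]
ee_rot: [-0.45, 0.546, 0.448, 0.547]
ft_force: [-0.1, 0.7, -2.9]
opening: 0.0109
```

carry_out(
  steps="0 0 1 0 0;0 0 3 0 0;0 0 6 0 0;0 0 9 0 0;0 0 12 0 0;0 0 15 0 0;0 0 17 0 0;0 0 17 0 0",
)

```text
t: 11.68
ee_pos: [0.612, 0.0315, 0.3634]
ee_rot: [-0.45, 0.544, 0.448, 0.549]
ft_force: [0.0, -0.2, -2.3]
opening: 0.0104
```

```bash
python3 m.py 6 lip toe handle
python3 - <<'E'
from h import *
C={k:eyes.capture(k) for k in("scene","top")}
print(status.state()["joint_positions"])
for s,t in [((390,515),(655,335)),((390,515),(700,355)),((310,525),(655,335)),((310,525),(615,380)),((350,519),(655,335))]:
  print(tri([ray(C["scene"],(110+s[1]/2.308,130+s[0]/2.308)),ray(C["top"],(120+t[1]/2.857,120+t[0]/2.857))]))
E
python3 -c "
import cv2,numpy as np
b=cv2.imread('pics/scene6.png')[70:370,150:410]
cv2.imwrite('pics/k.png',cv2.resize(b,None,fx=2,fy=2,interpolation=2))"
```

```text
lip scene [([101.9, 246.2], 0.6)]
lip top []
toe scene [([122.1, 206.1], 0.62)]
toe top []
handle scene [([94.1, 224.3], 0.95)]
handle top [([187.0, 201.8], 0.68)]
    [0.6099 0.0351 0.3708] [np.float64(0.0045806998726748765), np.float64(0.004580699872674985)]
12.0833 [0.6098 0.032  0.3569] [[-0.001, -0.981, 0.194], [-0.001, 0.194, 0.981], [-1.0, 0.001, -0.001]] [ 0.0563 -0.0542 -3.134 ] 0.011122015182439278
[-0.60946975  0.2636782   0.56677569  1.63418362 -0.14586411  1.28725167
  1.35856366]
(array([ 0.45401174, -0.41657164,  0.01703713]), [np.float64(0.0066267704850051365), np.float64(0.006626770485005011)])
(array([ 0.42669274, -0.44470511,  0.08221873]), [np.float64(0.013902103521023168), np.float64(0.01390210352102317)])
(array([ 0.42255053, -0.39388396,  0.02105889]), [np.float64(0.044589011182197366), np.float64(0.04458901118219731)])
(array([ 0.39878768, -0.36848537,  0.0023328 ]), [np.float64(0.008719541606809017), np.float64(0.008719541606808984)])
(array([ 0.43893112, -0.40463067,  0.01768328]), [np.float64(0.025590232677754985), np.float64(0.025590232677754978)])
```

View pics/k.png

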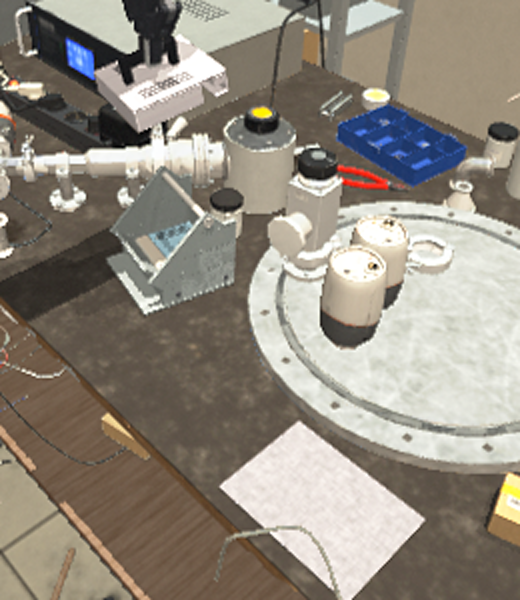

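The cover is off and held nearly level, and the housing is open with the jar undisturbed. Next I'll carry it over the mat with a quarter turn.

carry_out(
  steps="-0.3 -1.3 0 -0.04 0;-0.9 -3.4 0 -0.11 0;-1.6 -6.4 0 -0.2 0;-2.4 -9.4 0 -0.3 0;-3.2 -12.4 0 -0.39 0;-3.9 -15.4 0 -0.48 0;-4.7 -18.4 0 -0.58 0;-5.5 -21.4 0 -0.67 0;-6.2 -24.4 0 -0.77 0;-7 -27.4 0 -0.86 0;-7.7 -30.4 0 -0.95 0;-8.5 -33.4 0 -1.05 0;-9.3 -36.4 0 -1.14 0;-9.9 -39 0 -1.22 0;-10.5 -41.1 0 -1.29 0;-10.9 -42.8 0 -1.345 0;-10.9 -42.8 0 -1.345 0;-10.9 -42.8 0 -1.345 0",
)

```text
t: 13.68
ee_pos: [0.5001, -0.3973, 0.3576]
ee_rot: [-0.01, 0.707, 0.01, 0.707]
ft_force: [0.6, 1.1, -3.1]
opening: 0.0108
```

```bash
python3 m.py 7 lip toe handle cover; python3 -c "
from h import *
print(status.state()['joint_positions'])"
```

```text
lip scene [([234.2, 359.4], 0.85)]
lip top []
toe scene [([215.0, 303.1], 0.76)]
toe top [([224.6, 350.4], 0.58)]
    [ 0.4999 -0.3508  0.2904] [np.float64(0.003288383613070551), np.float64(0.0032883836130705698)]
handle scene [([195.1, 328.4], 0.68)]
handle top [([223.1, 371.3], 0.87)]
    [ 0.5061 -0.3897  0.3584] [np.float64(0.0020972913500736773), np.float64(0.002097291350073758)]
cover scene [([214.0, 332.5], 0.74)]
cover top [([226.9, 376.4], 0.93)]
    [ 0.4961 -0.4107  0.3341] [np.float64(0.0023672928339112586), np.float64(0.002367292833911024)]
14.1833 [ 0.5013 -0.3957  0.3579] [[0.0, -0.032, 1.0], [0.0, 1.0, 0.032], [-1.0, 0.0, 0.0]] [ 0.0936  0.3831 -3.8452] 0.011252484823275531
[-0.11398993  0.40421804  0.94879947  1.58335009 -0.33579718  1.32771311
  0.9098718 ]
```

carry_out(
  steps="0 0 -1 0 0;0 0 -3.5 0 0;0 0 -6.5 0 0;0 0 -9.5 0 0;0 0 -12.5 0 0;0 0 -15.5 0 0;0 0 -18.5 0 0;0 0 -21 0 0;0 0 -23 0 0;0 0 -24.5 0 0;0 0 -25.5 0 0;0 0 -26 0 0;0 0 -26 0 0",
)

```text
t: 15.27
ee_pos: [0.5009, -0.3959, 0.0972]
ee_rot: [-0.011, 0.707, 0.011, 0.707]
ft_force: [-1.4, -0.0, -2.9]
opening: 0.0111
```

```bash
python3 m.py 8 lip toe
```

```text
lip scene []
lip top []
toe scene [([293.3, 291.2], 0.71)]
toe top [([225.2, 329.8], 0.95)]
    [ 0.4982 -0.3459  0.0474] [np.float64(0.005061579780450507), np.float64(0.005061579780450661)]
15.5667 [ 0.5015 -0.3962  0.0986] [[0.001, -0.031, 1.0], [-0.0, 1.0, 0.031], [-1.0, -0.001, 0.001]] [ 0.8121  0.1174 -3.1179] 0.010917307827108024
```

Still no contact at this height, so I'll continue slowly.

carry_out(
  steps="0 0 -0.4 0 0;0 0 -0.8 0 0;0 0 -1.1 0 0;0 0 -1.4 0 0;0 0 -1.6 0 0;0 0 -1.8 0 0;0 0 -2 0 0;0 0 -2.2 0 0;0 0 -2.4 0 0;0 0 -2.4 0 0",
)

```text
t: 16.4
ee_pos: [0.501, -0.3959, 0.0734]
ee_rot: [-0.011, 0.707, 0.011, 0.707]
ft_force: [0.6, -0.2, -2.4]
opening: 0.0107
```

carry_out(
  steps="0 0 -0.1 0 0;0 0 -0.2 0 0;0 0 -0.3 0 0;0 0 -0.4 0 0;0 0 -0.5 0 0;0 0 -0.5 0 0",
)

```text
t: 16.9
ee_pos: [0.5011, -0.3972, 0.0696]
ee_rot: [-0.011, 0.707, 0.01, 0.707]
ft_force: [-2.8, -3.4, 8.7]
opening: 0.0107
```

Toe contact. I'll press it level gently.

carry_out(
  steps="0 0 -0.1 0 0;0 0 -0.2 0 0;0 0 -0.3 0 0;0 0 -0.4 0 0;0 0 -0.5 0 0;0 0 -0.5 0 0",
)

```text
t: 17.4
ee_pos: [0.5013, -0.4005, 0.0666]
ee_rot: [-0.012, 0.706, 0.008, 0.708]
ft_force: [-5.8, -12.9, 25.0]
opening: 0.0107
```

```bash
python3 m.py 9 lip toe handle; python3 -c "
import cv2,numpy as np
b=cv2.imread('pics/scene9.png')[220:370,250:410]
cv2.imwrite('pics/l.png',cv2.resize(b,None,fx=4,fy=4,interpolation=2))"
```

```text
lip scene [([332.4, 334.7], 0.95)]
lip top []
toe scene [([303.1, 287.8], 0.62), ([330.8, 332.7], 0.41)]
toe top [([224.6, 325.2], 0.65)]
    [ 0.4997 -0.3391  0.0019] [np.float64(0.0062274100312893505), np.float64(0.006227410031289364)]
handle scene [([298.4, 308.7], 0.58)]
handle top [([224.5, 343.6], 0.92)]
    [ 0.5018 -0.3893  0.0685] [np.float64(0.0017801002770802758), np.float64(0.0017801002770804519)]
17.8 [ 0.5013 -0.4005  0.0667] [[0.004, -0.028, 1.0], [-0.006, 1.0, 0.028], [-1.0, -0.006, 0.003]] [ -5.2949 -12.3059  24.2139] 0.010204538987040958
```

carry_out(
  steps="0 -0.2 0 0 0;0 -0.4 0 0 0;0 -0.6 0 0 0;0 -0.7 -0.1 0 0;0 -0.8 -0.2 0 0;0 -0.8 -0.2 0 0",
)

```text
t: 18.3
ee_pos: [0.5014, -0.4054, 0.0628]
ee_rot: [-0.011, 0.706, 0.01, 0.708]
ft_force: [-1.3, -3.3, 9.6]
opening: 0.0106
```

carry_out(
  steps="0 -0.1 -0.1 0 0;0 -0.2 -0.2 0 0;0 -0.3 -0.25 0 0;0 -0.3 -0.3 0 0;0 -0.3 -0.3 0 0",
)

```text
t: 18.72
ee_pos: [0.5015, -0.4082, 0.0603]
ee_rot: [-0.011, 0.706, 0.01, 0.708]
ft_force: [-3.2, 1.0, 17.0]
opening: 0.0107
```

```bash
python3 m.py 10 lip toe handle cover; python3 -c "
import cv2,numpy as np
b=cv2.imread('pics/scene10.png')[220:370,250:410]
a=cv2.imread('pics/top10.png')[180:270,300:390]
cv2.imwrite('pics/l.png',np.hstack([cv2.resize(b,(480,450),interpolation=2),cv2.resize(a,(320,450),interpolation=2)]))"
```

```text
lip scene [([336.1, 338.3], 0.58)]
lip top []
toe scene [([304.9, 290.7], 0.88)]
toe top [([227.9, 324.8], 0.58)]
    [ 0.4944 -0.3426  0.0022] [np.float64(0.0018428201291984005), np.float64(0.0018428201291983484)]
handle scene [([300.6, 315.5], 0.65), ([195.3, 146.9], 0.41)]
handle top [([224.4, 345.9], 0.92)]
    [ 0.5051 -0.4003  0.0681] [np.float64(0.002707823219223843), np.float64(0.0027078232192238824)]
cover scene [([310.3, 314.9], 0.57)]
cover top [([228.1, 346.8], 0.59), ([242.9, 157.8], 0.37)]
    [ 0.494  -0.4083  0.0515] [np.float64(0.00443338524633721), np.float64(0.004433385246337032)]
19.2167 [ 0.5015 -0.4081  0.0603] [[0.002, -0.03, 1.0], [-0.001, 1.0, 0.03], [-1.0, -0.001, 0.002]] [-3.0346 -0.2183 16.7034] 0.010714116694940164
```

carry_out(
  steps="0 0 0.2 0 0;0 0 0.2 0 0;0 0 0.2 0 1.6;0 0 0.2 0 2.5;0 0 0.2 0 4;0 0 0.2 0 5;0 0 0.2 0 5;0 0 1 0 5;0 0 3 0 5;0 0 6 0 5;0 0 10 0 5;0 0 14 0 5;0 0 18 0 5;0 0 22 0 5;-6 15 25 0 5;-6 19 25 0 5;-6 23 25 0 5;-6 23 25 0 5",
)

```text
t: 20.72
ee_pos: [0.4579, -0.2564, 0.3006]
ee_rot: [-0.01, 0.707, 0.011, 0.707]
ft_force: [0.2, 0.5, 0.4]
opening: 0.05
```

```bash
python3 m.py 11 lip toe handle cover mat oring_jar; python3 -c "
import cv2,numpy as np
b=cv2.imread('pics/scene11.png')[130:370,190:430]
a=cv2.imread('pics/top11.png')[150:270,300:390]
cv2.imwrite('pics/n.png',np.hstack([cv2.resize(b,(500,500),interpolation=2),cv2.resize(a,(300,400),interpolation=2)[:0] if 0 else cv2.copyMakeBorder(cv2.resize(a,(300,400),interpolation=2),0,100,0,0,0)]))"
```

```text
lip scene [([337.2, 334.7], 0.95)]
lip top [([221.9, 361.6], 0.92), ([179.9, 217.9], 0.17)]
    [ 0.5088 -0.4684  0.0035] [np.float64(0.0023699169042324325), np.float64(0.002369916904232554)]
toe scene [([301.5, 291.1], 0.72)]
toe top []
handle scene [([302.6, 314.3], 0.85)]
handle top [([226.4, 344.7], 0.66)]
    [ 0.5002 -0.3988  0.0636] [np.float64(0.0049318289523770445), np.float64(0.004931828952376934)]
cover scene [([313.5, 316.4], 0.7)]
cover top [([225.9, 346.9], 0.62), ([199.5, 218.1], 0.2)]
    [ 0.5001 -0.4115  0.0374] [np.float64(0.002799524263911429), np.float64(0.002799524263911611)]
mat scene []
mat top [([223.4, 363.6], 0.48)]
oring_jar scene [([186.7, 263.2], 0.6)]
oring_jar top [([156.6, 212.0], 0.76)]
    [ 0.7586  0.0418 -0.0018] [np.float64(0.006133810642012295), np.float64(0.006133810642012219)]
21.4167 [ 0.4587 -0.2582  0.3003] [[-0.001, -0.029, 1.0], [-0.001, 1.0, 0.029], [-1.0, -0.001, -0.001]] [-0.2748 -0.4891 -0.7166] 0.04999662969776845
```

```bash
python3 -c "
from cell import ticket
print(ticket.finish_job())"
```

```text
the job is handed in; nothing more can be done
None
```

The cover is off the housing and lies handle up on the mat, and I handed the job in at about 21.5 s of the 48 s allowed. No verdict came back.

**What I did:** I gripped the handle bar and swung the cover about 35° on the rail, well past the 20° needed for the toe to clear the sill. I then slid it about 23 mm along its own length, lifted the lip off, and carried it over with a quarter turn. On the mat I touched the toe down first, pressed the cover level, let go and moved the arm clear.

**Last measurements, from both cameras:**

| Check | Measured | Target |
|---|---|---|
| Cover centre (m) | (0.500, -0.41) | mat middle, about (0.496, -0.404) |
| Cover origin height | 37 mm | 33 mm |
| Handle height | 64 mm | 65 mm |
| O-ring jar | moved under 1 mm in plan, within measuring error | unmoved |
| Force on the tool | under 1 N | clear of everything |

**What disagreed or went unchecked:**
- **Contact in the slide:** near the end, the tool met about 12 N sideways, so I eased it back a few millimetres before lifting.
- **Pressing flat:** the force reached about 25 N and dragged the tool a few millimetres, so I moved sideways to relieve it.
- **Final picture:** I had used all 12 views, so the resting pose rests on the network measurements above.
- **Lip reading:** the lip measured about 4 mm high, where a level cover would give about 15 mm. The handle and origin heights look level, so I took this as network error.
- **Tube piece:** I never located the standing tube piece (`nipple_25`) reliably and did not re-check it. The arm passed above the height of the vacuum line on that side.
- **Wire on the mat:** the first pictures show a thin wire over the mat's front edge. I set the cover about 5 mm further back because of it, but did not confirm whether it touches the cover.

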